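# Set the purge valve two turns open and keep hold of it

### The arm

A 6-joint arm with a two-finger parallel gripper is mounted at the origin on the work surface. World frame = base frame: x ahead of the robot, y to its left, z up, the work surface at z = 0. Lengths are in m, angles in rad, forces in N, time in s.
With the tool pointing down it reaches from about 0.3 to 0.875 m from the base axis. Payload 6.4 kg.
Tool frame: the origin (TCP) lies at the very end of the fingers, on their centre line; the grasp point (between the pads) lies 19 mm behind it; z points along the fingers, y is the direction in which the jaws open and shut (so a half turn about z gives the same grasp; the last joint's range is limited). The gripper opens to 85 mm and grips with 20 to 120 N. Pads are 22 mm wide; open, the fingers measure 114 mm over their backs; the gripper's body (76 mm by 85 mm) begins 54 mm behind the grasp point. The pads swing forward as they close: fully open they stand 13 mm farther back than shut.
Start: joints at [0.94, 0.181, 1.607, -0, 1.354, -0.206], TCP at [0.237, 0.524, 0.231] pointing down, gripper open.
Joint ranges: [-2.99, 2.99], [-0.89, 2.07], [0.3, 2.58], [-1.14, 4.28], [0, 2.63], [-3.12, 3.12]. Speed limits (rad/s): [2.57, 2.57, 3.01, 3.14, 3.14, 3.14].

### API

Orientations are given as [roll, pitch, yaw] about the fixed x, y, z axes, in that order (R = Rz(yaw) Ry(pitch) Rx(roll)).
In Python, from bench import robot gives the robot as it stands. The module is installed in compiled form; this text tells all that it offers.
- The arm moves only by the shell command python3 -m creep 'ROWS' [OPENING]. ROWS is JSON, a list that holds one entry, the list of rows, each a list of 6 numbers: the shift along the world's x, y, z in mm, then the turn, a rotation vector about the world's x, y, z in rad. In form: [[[tx, ty, tz, ax, ay, az], ...]]. A call has exactly 8 rows; each row is the pose to reach, as a shift and turn from the pose measured when the call began; what a row does not reach only later rows make up. A row lasts 1/12 s, in which the tool goes at most 41.7 mm and 7.16 degrees, less where a joint would pass 70% of its speed; a pose out of reach is approached as far as the arm can. A call with a gripper value outside its range is refused whole. OPENING is the closure in counts, from 0 (fully open) to 255 (shut), set as the call begins (- or left out, the last holds). The fingers move at their own pace and stop on an object; the grip force is fixed at half the most. Time passes only in rows, so rows that repeat a pose let the fingers close, or fill a call up. It gives the time, the measured TCP pose, the force and the opening at its end, in the units of the state.
- robot.sense(): the state, without advancing time (a new reading comes with each control period).
- robot.grab_frame(name): name is "scene" or "top" or "wrist"; returns a dict with "frame" (480x640x3 uint8, red, green, blue), "intrinsics" (3x3 intrinsics, pixels), "T" (4x4, takes a point from camera to world coordinates). Camera axes: x right, y down, z forward; pixel columns grow to the right and rows downward; lengths in m; the calibration is good to about 2 mm. A picture is of the moment at which its call begins. There is no depth.
- robot.hand_in(): hands the job in, once; it reports no verdict.
The state is a dict: "time_s": time; "joint_pos": joint angles; "dq": joint speeds; "effort": joint torques, N m; "tcp_pos": TCP position; "eef_rot": TCP orientation; "contact_force": force on the tool from outside, world axes, zero at the start; "torque": the same for the moment, N m; "grip_width": finger opening in m.
Only numpy, scipy, OpenCV 4.12 (cv2) and the standard library are available. Lean on these libraries where they do the work, as an engineer would, in place of code of your own. Each camera call takes 0.05 s, during which the arm holds its last target.

### The job

On the small gas manifold, close the valve with the red handwheel all the way to its stop (clockwise seen from above), then open it exactly two full turns from the stop. Finish with the gripper still holding the red wheel's upright black handle, wheel at rest; do not let go. Leave the blue valve alone and do not disturb the bottle, the wrench or the brass fitting.

Things in the scene. Friction and masses are not known exactly. Their poses are not given: they have to be found in the camera images.
- red_wheel (a joint): how far the red valve is open, in rad: 0 = closed against its hard stop, grows anticlockwise seen from above (opening), 6.283 per turn, clockwise closes; it opens up to a second stop at 22. Starts between 0.4 and 1.2 turns open. The wheel turns about a fixed vertical axis, does not rise, needs about 0.12 N m (2.5 N at the handle) and stays where it is left. The reading is absolute (counts whole turns)
- red_axis (a point): point on the vertical turning axis of the red handwheel, at the height of the wheel's rim (102 mm above the bench, rim 12 mm thick, its top at 108 mm; hub and handle boss no higher than 111 mm). Wheel: red, three spokes, rim circle 100 mm across its middle (112 mm outside), on a brass valve body
- red_grip (a point): the point to hold, on the axis of the red wheel's black crank handle, 36 mm above the handle's foot and 24 mm below its top. The handle is an upright cylinder, 20 mm in diameter and 60 mm long, from 110 to 170 mm above the bench, 50 mm from the wheel's axis; it spins freely on its own axis, so fingers that hold it need not turn while they carry it round the circle. From above there is free room beside it above 115 mm
- blue_wheel (a joint): how far the blue valve is open, in rad, counted the same way; starts between 0.16 and 1.9 turns open (not to be turned)
- blue_grip (a point): the same point on the blue wheel's black handle; an identical valve with a blue wheel, its axis 210 to 230 mm from the red wheel's axis; either may be the left one
- manifold: fixed aluminium plate 150 x 420 x 12 mm carrying both valves on a line along its y axis, a steel pipe and a small round gauge (85 mm high) in the middle; origin under its centre, z up
- bottle: loose clear glass bottle with a blue cap, 66 mm in diameter, 130 mm high, upright beside the manifold, to be left; origin at the centre of its underside
- wrench: loose steel wrench, 180 mm long, 8 mm thick, lying beyond the manifold, to be left; origin at the centre of its underside, x along it
- union: loose brass pipe fitting, 32 mm in diameter, 42 mm high, standing beside the manifold, to be left; origin at the centre of its underside
- red_handle: the red wheel's black handle itself; origin at its foot on its axis, z up; x and y turn as it spins
Things that resemble listed ones, but are neither listed nor needed, are in the scene too. Of the things that look like the bottle, the smallest one is meant.

How it is judged:
By the outcome, as a careful person would: the job done as asked, in the order asked, and still so for the second after the job is handed in, while the arm keeps its last pose, push and grip.
It also fails if it takes over 59 s, if anything falls off the work surface, if the arm or the gripper's body presses on something with over 40 N, if the wrist force passes 120 N, or if a joint passes its speed limit or range.

## Working session

There is one attempt and no reset: what is moved stays moved. The work goes in short steps, Python scripts to look and compute and a shell command to move; the robot and the scene stay as the last step left them, time stands still between calls to the robot, and variables do not carry over. Pictures are saved under pics/ and viewed, and the job is handed in when it is done.

```bash
mkdir -p pics; python3 - <<'E'
from bench import robot
import cv2,numpy as np
s=robot.sense(); print({k:np.round(v,3).tolist() for k,v in s.items()})
for n in("scene","top","wrist"):
    f=robot.grab_frame(n); cv2.imwrite(f"pics/{n}0.png",f["frame"][:,:,::-1]); print(n,np.round(f["intrinsics"],1).tolist(),np.round(f["T"],3).tolist())
E
```

```text
{'time_s': 0.0, 'joint_pos': [0.94, 0.182, 1.608, 0.0, 1.354, -0.206], 'dq': [0.0, 0.0, 0.0, 0.001, -0.0, -0.002], 'effort': [-0.0, -44.486, -35.134, -0.0, 0.009, 0.0], 'tcp_pos': [0.237, 0.523, 0.23], 'eef_rot': [-3.14, -0.0, 2.717], 'contact_force': [-0.232, 0.033, 0.784], 'torque': [-0.034, -0.069, -0.019], 'grip_width': 0.085}
scene [[480.7, 0.0, 315.0], [0.0, 480.7, 237.5], [0.0, 0.0, 1.0]] [[0.889, 0.289, -0.355, 1.011], [0.457, -0.566, 0.686, -0.736], [-0.003, -0.772, -0.636, 0.82], [0.0, 0.0, 0.0, 1.0]]
top [[585.9, 0.0, 327.8], [0.0, 585.9, 240.8], [0.0, 0.0, 1.0]] [[0.005, -0.986, 0.165, 0.375], [-1.0, -0.005, -0.001, 0.029], [0.001, -0.165, -0.986, 1.473], [0.0, 0.0, 0.0, 1.0]]
wrist [[378.7, 0.0, 322.4], [0.0, 378.7, 235.2], [0.0, 0.0, 1.0]] [[0.413, 0.872, 0.263, 0.169], [0.911, -0.394, -0.122, 0.554], [-0.003, 0.29, -0.957, 0.373], [0.0, 0.0, 0.0, 1.0]]
```

View pics/scene0.png

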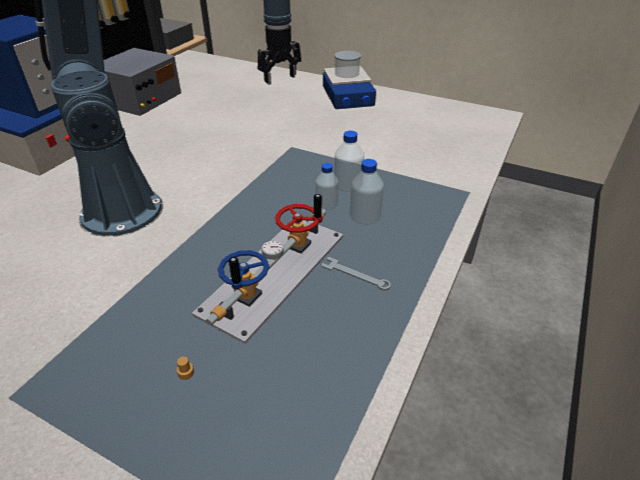

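View pics/top0.png

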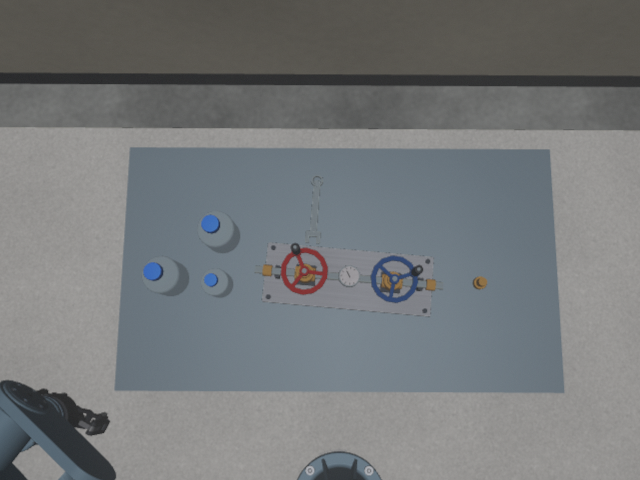

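View pics/wrist0.png

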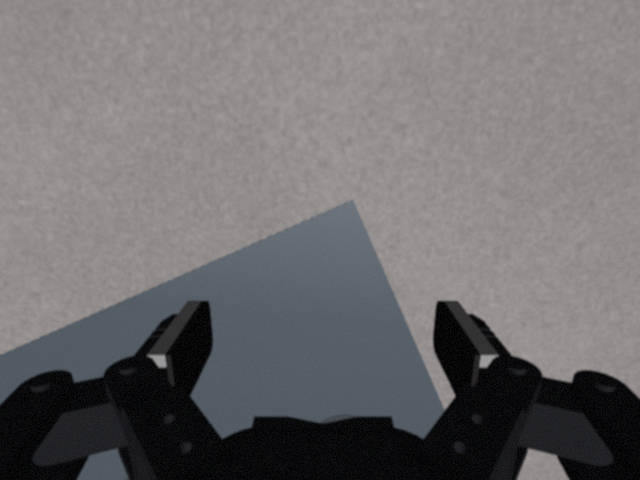

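The red wheel is at about (304,271) in the top view and (297,218) in the scene view. Two things could be taken for its handle:
- The black upright on the red rim, top (296,248), scene (318,205).
- The black upright on the blue rim, top (417,271), scene (235,270).

I choose the one on the red rim. The three capped bottles are at top (213,282) (the smallest), (162,275) and (217,231).

```bash
cat > h.py <<'E'
from bench import robot
import cv2,numpy as np
def ray(f,u,v):
    d=f["T"][:3,:3]@np.linalg.inv(f["intrinsics"])@[u,v,1]; return f["T"][:3,3],d/np.linalg.norm(d)
def plane(f,u,v,z):
    o,d=ray(f,u,v); return o+d*(z-o[2])/d[2]
def proj(f,p):
    T=f["T"]; c=f["intrinsics"]@(T[:3,:3].T@(np.asarray(p)-T[:3,3])); return c[:2]/c[2]
def cross(r):
    A=sum(np.eye(3)-np.outer(d,d) for o,d in r); b=sum((np.eye(3)-np.outer(d,d))@o for o,d in r); return np.linalg.solve(A,b)
def redmask(im):
    h=cv2.cvtColor(im,cv2.COLOR_RGB2HSV); return (((h[...,0]<8)|(h[...,0]>172))&(h[...,1]>150)&(h[...,2]>60)).astype(np.uint8)
def bluemask(im):
    h=cv2.cvtColor(im,cv2.COLOR_RGB2HSV); return ((h[...,0]>100)&(h[...,0]<125)&(h[...,1]>140)&(h[...,2]>40)).astype(np.uint8)
E
python3 - <<'E'
from h import *
top=robot.grab_frame("top"); sc=robot.grab_frame("scene")
for nm,f,box,b2 in(("top",top,(270,240,340,300),(365,250,425,305)),("scene",sc,(265,190,330,240),(210,245,275,290))):
    for col,fn,(x0,y0,x1,y1) in(("red",redmask,box),("blue",bluemask,b2)):
        m=np.zeros((480,640),np.uint8); m[y0:y1,x0:x1]=fn(f["frame"])[y0:y1,x0:x1]
        c=max(cv2.findContours(m,cv2.RETR_EXTERNAL,cv2.CHAIN_APPROX_NONE)[0],key=cv2.contourArea)
        # rim outer points on plane z=.105 -> circle fit
        P=np.array([plane(f,u,v,.105)[:2] for u,v in c[:,0]]); 
        A=np.c_[2*P,np.ones(len(P))]; w=np.ones(len(P))
        for _ in range(15):
            s=np.linalg.lstsq(A*w[:,None],(P**2).sum(1)*w,rcond=None)[0]; r=np.sqrt(s[2]+s[:2]@s[:2]); e=np.hypot(*(P-s[:2]).T)-r; w=1/(1+(e/.0015)**2)
        print(nm,col,len(P),s[:2].round(4),r.round(4))
    x0,y0,x1,y1=box
    crop=cv2.resize(f["frame"][y0-10:y1+10,x0-10:x1+10],None,fx=6,fy=6,interpolation=cv2.INTER_CUBIC); cv2.imwrite(f"pics/crop_{nm}.png",crop[:,:,::-1])
    print(x0-10,y0-10)
E
```

```text
top red 216 [0.5325 0.0841] 0.0469
top blue 12 [ 0.5615 -0.1249] 0.0052
260 230
scene red 193 [0.5406 0.0807] 0.0495
scene blue 122 [ 0.5181 -0.1255] 0.0542
255 180
```

View pics/crop_top.png

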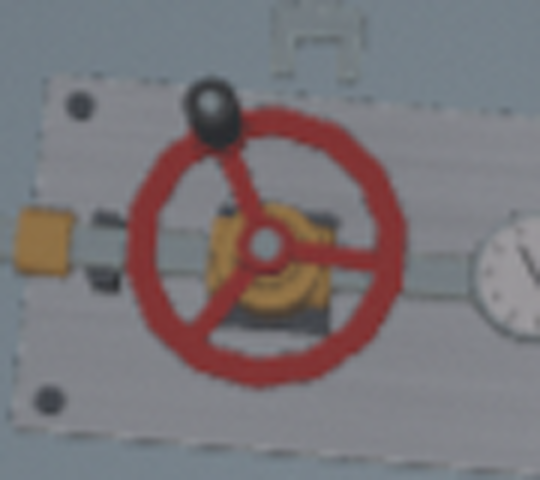

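View pics/crop_scene.png

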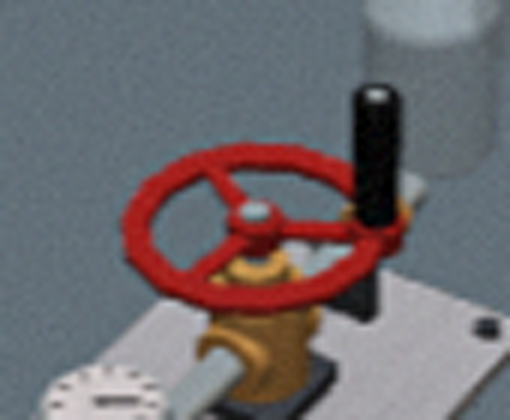

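```bash
python3 - <<'E'
from h import *
from scipy.optimize import least_squares
top=robot.grab_frame("top"); sc=robot.grab_frame("scene")
def rm(im):
    r,g,b=[im[...,i].astype(int) for i in range(3)]; return ((r>90)&(r>1.8*g)&(r>1.8*b)).astype(np.uint8)
def bm(im):
    r,g,b=[im[...,i].astype(int) for i in range(3)]; return ((b>70)&(b>1.7*r)).astype(np.uint8)
for nm,f,box,b2 in(("top",top,(270,240,340,300),(365,250,425,305)),("scene",sc,(265,190,330,240),(210,245,275,290))):
    for col,fn,(x0,y0,x1,y1) in(("red",rm,box),("blue",bm,b2)):
        m=np.zeros((480,640),np.uint8); m[y0:y1,x0:x1]=fn(f["frame"])[y0:y1,x0:x1]
        n=cv2.findNonZero(m)
        P=np.array([plane(f,u,v,.104)[:2] for u,v in n[:,0]]).astype(np.float32)
        H=cv2.convexHull(P)[:,0]
        s=least_squares(lambda q:np.hypot(*(H-q[:2]).T)-q[2],[*P.mean(0),.056],loss='soft_l1',f_scale=.001)
        print(nm,col,len(H),s.x.round(4))
p=plane(sc,317.8,195.8,.17);q=plane(top,295,246.7,.17)
print(p,q,cross([ray(sc,317.8,195.8),ray(top,295,246.7)]))
# hub and small bottle cap, union
print("hub",plane(top,304.2,270.7,.111),plane(sc,297.5,215.2,.111))
print("bottle",plane(top,210,281,.13),plane(sc,327,167.5,.13))
E
```

```text
top red 38 [0.5329 0.0845 0.0535]
top blue 34 [ 0.5153 -0.1268  0.0535]
scene red 30 [0.5358 0.0882 0.0564]
scene blue 31 [ 0.5166 -0.1241  0.0556]
[0.5821946  0.10757222 0.17      ] [0.57951448 0.10247978 0.17      ] [0.58139228 0.10376654 0.1714963 ]
hub [0.53212674 0.08349183 0.111     ] [0.53688193 0.08658012 0.111     ]
bottle [0.50506533 0.29884092 0.13      ] [0.51638233 0.2927113  0.13      ]
```

```bash
python3 - <<'E'
from h import *
top=robot.grab_frame("top"); sc=robot.grab_frame("scene")
print(cross([ray(sc,350,134),ray(top,152,270)]),cross([ray(sc,369,163),ray(top,210,223)]),cross([ray(sc,327,166),ray(top,210,280)]))
E
python3 -m creep '[[[21,-26,8,0,0,0],[43,-52,16,0,0,0],[64,-78,24,0,0,0],[86,-104,32,0,0,0],[107,-130,40,0,0,0],[128,-156,40,0,0,0],[150,-182,40,0,0,0],[171,-208,40,0,0,0]]]' 0
```

```text
[0.52543227 0.42058171 0.17419693] [0.63390286 0.29611681 0.17342414] [0.50971261 0.300747   0.12802005]
time_s: 1.12
tcp_pos: [0.4089, 0.3146, 0.2717]
eef_rot: [3.141, 0.001, 2.717]
contact_force: [0.5, 0.3, -0.1]
grip_width: 0.0859
```

```bash

python3 -m creep '[[[22,-27,0,0,0,0],[45,-54,0,0,0,0],[67,-82,0,0,0,0],[90,-110,0,0,0,0],[112,-137,-5,0,0,0],[135,-165,-15,0,0,0],[158,-194,-25,0,0,0],[171,-210,-35,0,0,0]]]' 0
python3 - <<'E'
from h import *
f=robot.grab_frame("wrist"); im=f["frame"].copy()
for p,c in(((.534,.086,.108),(0,255,0)),((.580,.105,.17),(255,255,0)),((.580,.105,.115),(0,255,255))):
    u=proj(f,p); print(u); cv2.drawMarker(im,tuple(int(x) for x in u),c,0,12)
cv2.imwrite("pics/w1.png",im[:,:,::-1])
E
```

```text
time_s: 1.78
tcp_pos: [0.582, 0.1012, 0.2364]
eef_rot: [3.141, 0.002, 2.715]
contact_force: [-0.0, 0.0, -1.1]
grip_width: 0.0857
[276.41910682 173.32860836]
[328.50105474 246.50767935]
[327.39328254 221.96290939]
```

View pics/w1.png

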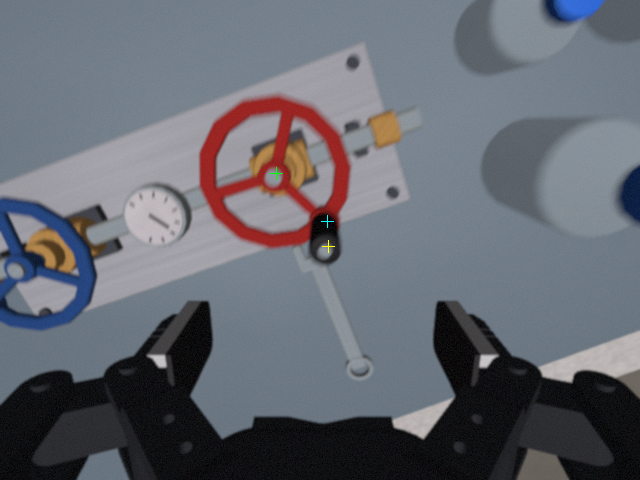

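The wrist view shows the red wheel with its hub at (274,177). Its black handle has its top at (324,248), on the red rim. The blue wheel is far left at (20,268), so the choice is right. I'll refine the position.

```bash

python3 - <<'E'
from h import *
f=robot.grab_frame("wrist"); im=f["frame"]
r,g,b=[im[...,i].astype(int) for i in range(3)]
m=((r>90)&(r>1.8*g)&(r>1.8*b)).astype(np.uint8)
n=cv2.findNonZero(m)
P=np.array([plane(f,u,v,.104)[:2] for u,v in n[:,0]]).astype(np.float32)
from scipy.optimize import least_squares
H=cv2.convexHull(P)[:,0]
s=least_squares(lambda q:np.hypot(*(H-q[:2]).T)-q[2],[*P.mean(0),.056],loss='soft_l1',f_scale=.001)
print(s.x,plane(f,274,177,.111),plane(f,324,248.5,.17))
cv2.imwrite("pics/w1c.png",cv2.resize(im[190:290,260:390],None,fx=6,fy=6,interpolation=2)[:,:,::-1])
E
```

```text
[0.53364455 0.08492956 0.05464992] [0.53506243 0.08214501 0.111     ] [0.57928179 0.10035815 0.17      ]
```

View pics/w1c.png

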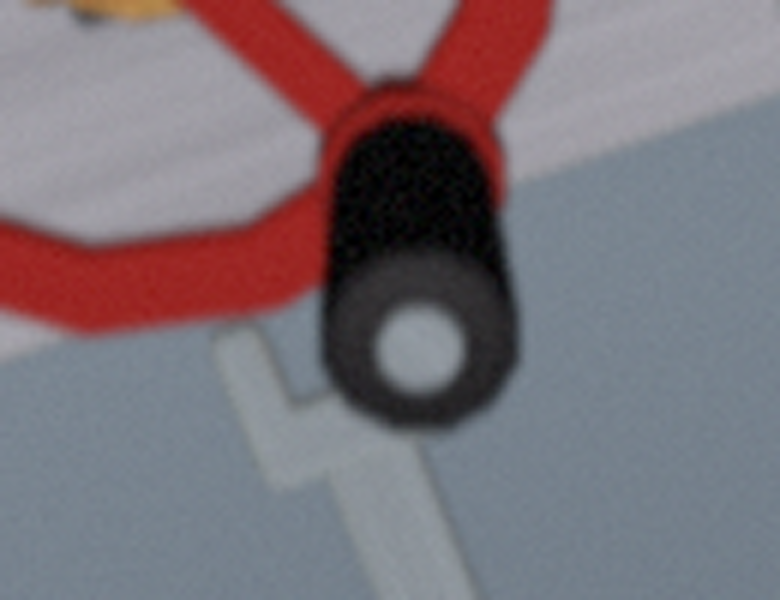

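```bash

python3 -m creep '[[[-1.5,4,-10,0,0,0],[-1.5,4,-25,0,0,0],[-1.5,4,-42,0,0,0],[-1.5,4,-60,0,0,0],[-1.5,4,-78,0,0,0],[-1.5,4,-94,0,0,0],[-1.5,4,-105,0,0,0],[-1.5,4,-109,0,0,0]]]' 0
python3 - <<'E'
from h import *
f=robot.grab_frame("wrist"); cv2.imwrite("pics/w2.png",f["frame"][:,:,::-1])
E
```

```text
time_s: 2.55
tcp_pos: [0.5773, 0.1065, 0.1233]
eef_rot: [-3.139, -0.005, 2.714]
contact_force: [-0.4, 0.8, -0.4]
grip_width: 0.0855
```

View pics/w2.png

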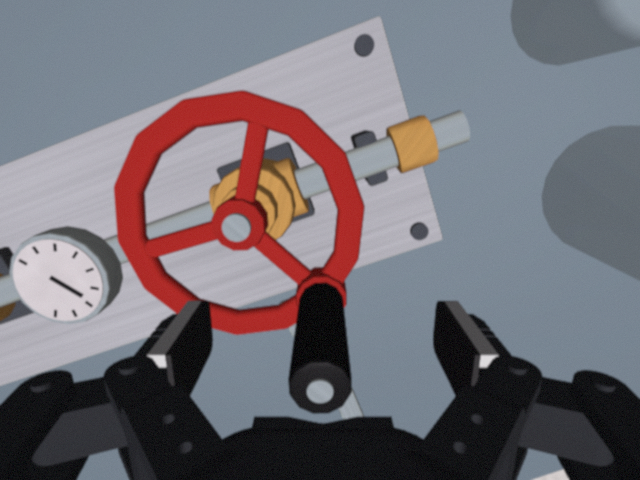

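The handle stands centred between the open fingers, its top at (322,390). I'll make a small correction, then close.

```bash

python3 -m creep '[[[1,-0.5,1,0,0,0],[2,-1,3,0,0,0],[3,-1.5,4,0,0,0],[3,-1.5,4,0,0,0],[3,-1.5,4,0,0,0],[3,-1.5,4,0,0,0],[3,-1.5,4,0,0,0],[3,-1.5,4,0,0,0]]]' 0
python3 -m creep '[[[0,0,0,0,0,0],[0,0,0,0,0,0],[0,0,0,0,0,0],[0,0,0,0,0,0],[0,0,0,0,0,0],[0,0,0,0,0,0],[0,0,0,0,0,0],[0,0,0,0,0,0]]]' 255
python3 - <<'E'
from h import *
f=robot.grab_frame("wrist"); cv2.imwrite("pics/w3.png",f["frame"][:,:,::-1])
E
```

```text
time_s: 3.27
tcp_pos: [0.5806, 0.1047, 0.1276]
eef_rot: [-3.139, -0.004, 2.714]
contact_force: [0.9, -0.6, -0.7]
grip_width: 0.0853
time_s: 3.93
tcp_pos: [0.5804, 0.1046, 0.1278]
eef_rot: [-3.139, -0.005, 2.714]
contact_force: [-2.9, -0.8, 3.5]
grip_width: 0.0189
```

View pics/w3.png

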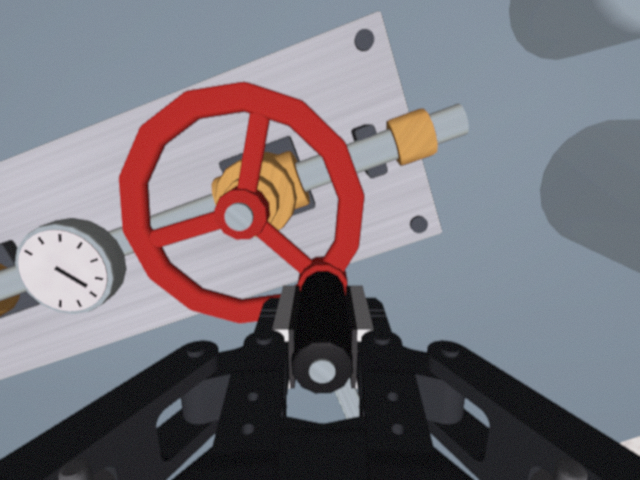

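```bash
cat > calc.py <<'E'
from h import *
import sys
C=np.array([.5343,.0851]);R=.05
p=robot.sense()["tcp_pos"]; v=p[:2]-C; th=np.degrees(np.arctan2(v[1],v[0]))
print("now th",th.round(2),"r",(np.hypot(*v)*1e3).round(2), "z",p[2].round(4))
for k in eval(sys.argv[1]):
    a=np.radians(th+k if len(sys.argv)<3 else k); q=C+R*np.array([np.cos(a),np.sin(a)]); print(k,((q-p[:2])*1e3).round(1))
E
python3 calc.py '[-5,-15,-30,-45,-60,-75,-90,-105,-110]'
```

```text
now th 22.98 r 50.05 z 0.1278
-5 [ 1.5 -4.1]
-15 [  3.4 -12.6]
-30 [  3.5 -25.7]
-45 [  0.3 -38.3]
-60 [ -6.2 -49.6]
-75 [-15.3 -59. ]
-90 [-26.6 -65.6]
-105 [-39.1 -69.1]
-110 [-43.5 -69.5]
```

```bash

python3 -m creep '[[[1.5,-4.1,0,0,0,0],[3.4,-12.6,0,0,0,0],[3.5,-25.7,0,0,0,0],[0.3,-38.3,0,0,0,0],[-6.2,-49.6,0,0,0,0],[-15.3,-59,0,0,0,0],[-26.6,-65.6,0,0,0,0],[-39.1,-69.1,0,0,0,0]]]' 255
python3 calc.py '[-1,-2,-3,-4,-5,-6,-7,-8,-10,-12]'
```

```text
time_s: 4.65
tcp_pos: [0.5416, 0.0357, 0.1278]
eef_rot: [3.141, -0.004, 2.712]
contact_force: [1.7, 12.2, 1.4]
grip_width: 0.0186
now th -81.62 r 49.95 z 0.1278
-1 [-0.9 -0.2]
-2 [-1.7 -0.3]
-3 [-2.6 -0.4]
-4 [-3.5 -0.4]
-5 [-4.3 -0.5]
-6 [-5.2 -0.5]
-7 [-6.1 -0.6]
-8 [-6.9 -0.6]
-10 [-8.7 -0.6]
-12 [-10.4  -0.5]
```

```bash

python3 calc.py '[-5,-10,-15,-20,-25,-30,-35]'
python3 -m creep '[[[-4.3,0,0,0,0,0],[-8.7,0,0,0,0,0],[-13,0.2,0,0,0,0],[-17.5,1.5,0,0,0,0],[-21.5,2.9,0,0,0,0],[-25.4,4.6,0,0,0,0],[-25.4,4.6,0,0,0,0],[-25.4,4.6,0,0,0,0]]]' 255
python3 calc.py '[-1,-2,-3,-4,-5,-6,-7,-8,-10,-12]'
```

```text
now th -81.62 r 49.95 z 0.1278
-5 [-4.3 -0.5]
-10 [-8.7 -0.6]
-15 [-13.   -0.2]
-20 [-17.4   0.4]
-25 [-21.6   1.5]
-30 [-25.7   2.9]
-35 [-29.7   4.7]
time_s: 5.32
tcp_pos: [0.5156, 0.0392, 0.1278]
eef_rot: [-3.14, -0.005, 2.712]
contact_force: [-2.4, -5.7, 1.9]
grip_width: 0.0185
now th -112.22 r 49.58 z 0.1278
-1 [-1. -0.]
-2 [-1.8  0.3]
-3 [-2.6  0.7]
-4 [-3.3  1. ]
-5 [-4.1  1.4]
-6 [-4.9  1.8]
-7 [-5.7  2.3]
-8 [-6.4  2.7]
-10 [-7.9  3.6]
-12 [-9.4  4.6]
```

```bash
sed -i 's/C=np.array.*/C=np.array([.5343,.0855]);R=.05/' calc.py
python3 calc.py '[-8,-10]'
python3 -m creep '[[[-1,0.2,0,0,0,0],[-2,0.5,0,0,0,0],[-3,0.9,0,0,0,0],[-4,1.3,0,0,0,0],[-5,1.8,0,0,0,0],[-6,2.4,0,0,0,0],[-7,2.8,0,0,0,0],[-7,2.8,0,0,0,0]]]' 255
python3 calc.py '[-4,-6,-7,-8]'
```

```text
now th -112.04 r 49.96 z 0.1278
-8 [-6.3  3. ]
-10 [-7.8  3.9]
time_s: 5.98
tcp_pos: [0.5085, 0.0424, 0.1279]
eef_rot: [-3.141, -0.005, 2.713]
contact_force: [2.7, 1.6, -1.7]
grip_width: 0.0184
now th -120.96 r 50.2 z 0.1279
-4 [-2.8  2.1]
-6 [-4.2  3.1]
-7 [-4.9  3.6]
-8 [-5.6  4.2]
```

```bash
cat >> calc.py <<'E'
s=robot.sense(); f=s["contact_force"]; a=np.radians(th); print("t",s["time_s"],"Fopen(tangential, resisting closing)",round(-f[0]*np.sin(a)+f[1]*np.cos(a),1),"Frad",round(f[0]*np.cos(a)+f[1]*np.sin(a),1))
E
python3 -m creep '[[[-0.8,0.6,0,0,0,0],[-1.6,1.2,0,0,0,0],[-2.4,1.8,0,0,0,0],[-3.2,2.4,0,0,0,0],[-4,3,0,0,0,0],[-4.8,3.6,0,0,0,0],[-5.6,4.2,0,0,0,0],[-5.6,4.2,0,0,0,0]]]' 255
python3 calc.py '[-4,-8]'
```

```text
time_s: 6.65
tcp_pos: [0.5026, 0.0467, 0.1278]
eef_rot: [-3.141, -0.005, 2.713]
contact_force: [1.4, -1.3, -0.2]
grip_width: 0.0188
now th -129.27 r 50.15 z 0.1278
-4 [-2.5  2.4]
-8 [-5.   4.9]
t 6.65 Fopen(tangential, resisting closing) 1.9 Frad 0.2
```

```bash

python3 -m creep '[[[-0.7,0.7,0,0,0,0],[-1.4,1.4,0,0,0,0],[-2.1,2.1,0,0,0,0],[-2.8,2.8,0,0,0,0],[-3.5,3.5,0,0,0,0],[-4.3,4.2,0,0,0,0],[-5,4.9,0,0,0,0],[-5,4.9,0,0,0,0]]]' 255
python3 calc.py '[-4,-8]'
```

```text
time_s: 7.32
tcp_pos: [0.4973, 0.0517, 0.1278]
eef_rot: [-3.14, -0.006, 2.713]
contact_force: [0.2, -2.0, 0.3]
grip_width: 0.0185
now th -137.58 r 50.13 z 0.1278
-4 [-2.2  2.7]
-8 [-4.2  5.6]
t 7.3167 Fopen(tangential, resisting closing) 1.6 Frad 1.2
```

```bash

python3 -m creep '[[[-0.6,0.8,0,0,0,0],[-1.2,1.6,0,0,0,0],[-1.8,2.4,0,0,0,0],[-2.4,3.2,0,0,0,0],[-3,4,0,0,0,0],[-3.6,4.8,0,0,0,0],[-4.2,5.6,0,0,0,0],[-4.2,5.6,0,0,0,0]]]' 255
python3 calc.py '[-4,-8]'
```

```text
time_s: 7.98
tcp_pos: [0.4928, 0.0574, 0.1278]
eef_rot: [-3.14, -0.006, 2.713]
contact_force: [-1.5, -3.0, 2.3]
grip_width: 0.0186
now th -145.94 r 50.09 z 0.1278
-4 [-1.8  3. ]
-8 [-3.4  6.1]
t 7.9833 Fopen(tangential, resisting closing) 1.6 Frad 2.9
```

```bash

python3 -m creep '[[[-0.6,0.9,0,0,0,0],[-1.1,1.8,0,0,0,0],[-1.6,2.7,0,0,0,0],[-2.1,3.6,0,0,0,0],[-2.6,4.5,0,0,0,0],[-3.1,5.4,0,0,0,0],[-3.6,6.2,0,0,0,0],[-3.6,6.2,0,0,0,0]]]' 255
python3 calc.py '[-4,-8]'
```

```text
time_s: 8.65
tcp_pos: [0.489, 0.0639, 0.1278]
eef_rot: [-3.14, -0.007, 2.713]
contact_force: [-1.7, -2.7, 2.2]
grip_width: 0.0185
now th -154.51 r 50.15 z 0.1278
-4 [-1.3  3.3]
-8 [-2.4  6.6]
t 8.65 Fopen(tangential, resisting closing) 1.7 Frad 2.7
```

```bash

python3 -m creep '[[[-0.4,1,0,0,0,0],[-0.9,2,0,0,0,0],[-1.3,3,0,0,0,0],[-1.6,4,0,0,0,0],[-2,5,0,0,0,0],[-2.3,6,0,0,0,0],[-2.5,6.7,0,0,0,0],[-2.5,6.7,0,0,0,0]]]' 255
python3 calc.py '[-4,-8]'
```

```text
time_s: 9.32
tcp_pos: [0.4864, 0.0709, 0.1278]
eef_rot: [-3.141, -0.007, 2.713]
contact_force: [-2.9, -2.7, 3.8]
grip_width: 0.0187
now th -163.04 r 50.13 z 0.1278
-4 [-0.8  3.4]
-8 [-1.4  6.8]
t 9.3167 Fopen(tangential, resisting closing) 1.7 Frad 3.6
```

```bash

python3 -m creep '[[[-0.3,1,0,0,0,0],[-0.6,2,0,0,0,0],[-0.8,3,0,0,0,0],[-1,4,0,0,0,0],[-1.2,5,0,0,0,0],[-1.3,6,0,0,0,0],[-1.5,6.9,0,0,0,0],[-1.5,6.9,0,0,0,0]]]' 255
python3 calc.py '[-4,-8]'
```

```text
time_s: 9.98
tcp_pos: [0.4847, 0.0781, 0.1278]
eef_rot: [-3.141, -0.007, 2.713]
contact_force: [-2.8, -2.0, 4.1]
grip_width: 0.0186
now th -171.49 r 50.15 z 0.1278
-4 [-0.2  3.5]
-8 [-0.4  7. ]
t 9.9833 Fopen(tangential, resisting closing) 1.6 Frad 3.1
```

```bash

python3 -m creep '[[[-0.1,1,0,0,0,0],[-0.2,2,0,0,0,0],[-0.3,3,0,0,0,0],[-0.3,4,0,0,0,0],[-0.4,5,0,0,0,0],[-0.4,6,0,0,0,0],[-0.4,7,0,0,0,0],[-0.4,7,0,0,0,0]]]' 255
python3 calc.py '[-4,-8]'
```

```text
time_s: 10.65
tcp_pos: [0.4842, 0.0854, 0.1278]
eef_rot: [-3.141, -0.008, 2.714]
contact_force: [-3.7, -2.1, 5.2]
grip_width: 0.0184
now th -179.87 r 50.11 z 0.1278
-4 [0.2 3.5]
-8 [0.6 7. ]
t 10.65 Fopen(tangential, resisting closing) 2.1 Frad 3.7
```

```bash

python3 -m creep '[[[0,1,0,0,0,0],[0.1,2,0,0,0,0],[0.1,3,0,0,0,0],[0.2,4,0,0,0,0],[0.3,5,0,0,0,0],[0.4,6,0,0,0,0],[0.6,7,0,0,0,0],[0.6,7,0,0,0,0]]]' 255
python3 calc.py '[-4,-8]'
```

```text
time_s: 11.32
tcp_pos: [0.4847, 0.0927, 0.1278]
eef_rot: [-3.141, -0.008, 2.714]
contact_force: [-3.8, -0.6, 5.5]
grip_width: 0.0186
now th 171.72 r 50.1 z 0.1278
-4 [0.7 3.4]
-8 [1.6 6.8]
t 11.3167 Fopen(tangential, resisting closing) 1.2 Frad 3.6
```

```bash

python3 -m creep '[[[0.1,1,0,0,0,0],[0.3,2,0,0,0,0],[0.5,3,0,0,0,0],[0.8,4,0,0,0,0],[1.1,5,0,0,0,0],[1.3,6,0,0,0,0],[1.6,6.8,0,0,0,0],[1.6,6.8,0,0,0,0]]]' 255
python3 calc.py '[-4,-8]'
```

```text
time_s: 11.98
tcp_pos: [0.4863, 0.0998, 0.1278]
eef_rot: [-3.141, -0.008, 2.714]
contact_force: [-4.5, -0.9, 5.1]
grip_width: 0.0184
now th 163.36 r 50.09 z 0.1278
-4 [1.2 3.3]
-8 [2.5 6.5]
t 11.9833 Fopen(tangential, resisting closing) 2.2 Frad 4.1
```

```bash

python3 -m creep '[[[0.3,1,0,0,0,0],[0.6,2,0,0,0,0],[1,3,0,0,0,0],[1.4,4,0,0,0,0],[1.8,5,0,0,0,0],[2.2,5.9,0,0,0,0],[2.5,6.6,0,0,0,0],[2.5,6.6,0,0,0,0]]]' 255
python3 calc.py '[-4,-8]'
```

```text
time_s: 12.65
tcp_pos: [0.4889, 0.1067, 0.1278]
eef_rot: [3.141, -0.008, 2.714]
contact_force: [-4.6, 0.8, 4.5]
grip_width: 0.0186
now th 154.95 r 50.11 z 0.1278
-4 [1.7 3.1]
-8 [3.5 6.1]
t 12.65 Fopen(tangential, resisting closing) 1.3 Frad 4.5
```

```bash

python3 -m creep '[[[0.5,0.9,0,0,0,0],[1,1.8,0,0,0,0],[1.5,2.7,0,0,0,0],[2,3.6,0,0,0,0],[2.5,4.5,0,0,0,0],[3,5.3,0,0,0,0],[3.5,6.1,0,0,0,0],[3.5,6.1,0,0,0,0]]]' 255
python3 calc.py '[-4,-8]'
```

```text
time_s: 13.32
tcp_pos: [0.4925, 0.1131, 0.1278]
eef_rot: [3.141, -0.008, 2.714]
contact_force: [-3.8, -0.1, 4.7]
grip_width: 0.0185
now th 146.59 r 50.05 z 0.1278
-4 [2.1 2.8]
-8 [4.3 5.5]
t 13.3167 Fopen(tangential, resisting closing) 2.2 Frad 3.2
```

```bash

python3 -m creep '[[[0.6,0.8,0,0,0,0],[1.2,1.6,0,0,0,0],[1.8,2.4,0,0,0,0],[2.4,3.2,0,0,0,0],[3,4,0,0,0,0],[3.7,4.8,0,0,0,0],[4.3,5.5,0,0,0,0],[4.3,5.5,0,0,0,0]]]' 255
python3 calc.py '[-4,-8]'
```

```text
time_s: 13.98
tcp_pos: [0.4969, 0.1188, 0.1278]
eef_rot: [3.141, -0.008, 2.714]
contact_force: [-3.8, 0.9, 4.6]
grip_width: 0.0186
now th 138.28 r 50.04 z 0.1278
-4 [2.4 2.5]
-8 [5.  4.8]
t 13.9833 Fopen(tangential, resisting closing) 1.9 Frad 3.5
```

```bash

python3 -m creep '[[[0.7,0.7,0,0,0,0],[1.4,1.4,0,0,0,0],[2.1,2.1,0,0,0,0],[2.8,2.8,0,0,0,0],[3.5,3.5,0,0,0,0],[4.3,4.2,0,0,0,0],[5,4.8,0,0,0,0],[5,4.8,0,0,0,0]]]' 255
python3 calc.py '[-4,-8]'
```

```text
time_s: 14.65
tcp_pos: [0.5021, 0.1238, 0.1278]
eef_rot: [3.14, -0.008, 2.714]
contact_force: [-2.9, 2.3, 4.6]
grip_width: 0.018
now th 130.01 r 50.03 z 0.1278
-4 [2.8 2.1]
-8 [5.7 4.1]
t 14.65 Fopen(tangential, resisting closing) 0.8 Frad 3.6
```

```bash

python3 -m creep '[[[0.8,0.6,0,0,0,0],[1.6,1.2,0,0,0,0],[2.4,1.8,0,0,0,0],[3.2,2.4,0,0,0,0],[4,3,0,0,0,0],[4.9,3.6,0,0,0,0],[5.7,4.1,0,0,0,0],[5.7,4.1,0,0,0,0]]]' 255
python3 calc.py '[-4,-8]'
```

```text
time_s: 15.32
tcp_pos: [0.5081, 0.1281, 0.1278]
eef_rot: [3.14, -0.008, 2.714]
contact_force: [-4.4, 1.9, 3.6]
grip_width: 0.0192
now th 121.63 r 49.99 z 0.1278
-4 [3.  1.7]
-8 [6.2 3.2]
t 15.3167 Fopen(tangential, resisting closing) 2.7 Frad 3.9
```

```bash

python3 -m creep '[[[0.9,0.5,0,0,0,0],[1.8,1,0,0,0,0],[2.7,1.5,0,0,0,0],[3.6,2,0,0,0,0],[4.5,2.4,0,0,0,0],[5.4,2.8,0,0,0,0],[6.2,3.2,0,0,0,0],[6.2,3.2,0,0,0,0]]]' 255
python3 calc.py '[-4,-8]'
```

```text
time_s: 15.98
tcp_pos: [0.5145, 0.1314, 0.1278]
eef_rot: [3.14, -0.008, 2.714]
contact_force: [-2.8, 1.7, 4.7]
grip_width: 0.0188
now th 113.3 r 49.98 z 0.1278
-4 [3.2 1.3]
-8 [6.6 2.3]
t 15.9833 Fopen(tangential, resisting closing) 1.9 Frad 2.7
```

```bash

python3 -m creep '[[[1,0.4,0,0,0,0],[2,0.8,0,0,0,0],[3,1.2,0,0,0,0],[4,1.5,0,0,0,0],[5,1.8,0,0,0,0],[6,2.1,0,0,0,0],[6.6,2.3,0,0,0,0],[6.6,2.3,0,0,0,0]]]' 255
python3 calc.py '[-4,-8]'
```

```text
time_s: 16.65
tcp_pos: [0.5214, 0.1338, 0.1278]
eef_rot: [3.14, -0.007, 2.714]
contact_force: [-2.9, 2.0, 3.8]
grip_width: 0.0182
now th 104.96 r 49.97 z 0.1278
-4 [3.4 0.8]
-8 [6.8 1.4]
t 16.65 Fopen(tangential, resisting closing) 2.3 Frad 2.7
```

```bash

python3 -m creep '[[[1,0.3,0,0,0,0],[2,0.5,0,0,0,0],[3,0.7,0,0,0,0],[4,0.9,0,0,0,0],[5,1.1,0,0,0,0],[6,1.3,0,0,0,0],[6.8,1.4,0,0,0,0],[6.8,1.4,0,0,0,0]]]' 255
python3 calc.py '[-4,-8]'
```

```text
time_s: 17.32
tcp_pos: [0.5285, 0.1351, 0.1278]
eef_rot: [3.14, -0.007, 2.714]
contact_force: [-1.7, 2.0, 2.0]
grip_width: 0.0189
now th 96.69 r 49.94 z 0.1278
-4 [3.5 0.3]
-8 [7.  0.4]
t 17.3167 Fopen(tangential, resisting closing) 1.5 Frad 2.2
```

```bash

python3 -m creep '[[[1,0.1,0,0,0,0],[2,0.2,0,0,0,0],[3,0.3,0,0,0,0],[4,0.4,0,0,0,0],[5,0.4,0,0,0,0],[6,0.4,0,0,0,0],[7,0.4,0,0,0,0],[7,0.4,0,0,0,0]]]' 255
python3 calc.py '[-4,-8]'
```

```text
time_s: 17.98
tcp_pos: [0.5358, 0.1354, 0.1278]
eef_rot: [3.139, -0.006, 2.714]
contact_force: [-1.2, 0.7, 3.5]
grip_width: 0.0187
now th 88.28 r 49.93 z 0.1278
-4 [ 3.5 -0.2]
-8 [ 6.9 -0.6]
t 17.9833 Fopen(tangential, resisting closing) 1.2 Frad 0.7
```

```bash

python3 -m creep '[[[1,0,0,0,0,0],[2,0,0,0,0,0],[3,-0.1,0,0,0,0],[4,-0.2,0,0,0,0],[5,-0.3,0,0,0,0],[6,-0.4,0,0,0,0],[7,-0.6,0,0,0,0],[7,-0.6,0,0,0,0]]]' 255
python3 calc.py '[-4,-8]'
```

```text
time_s: 18.65
tcp_pos: [0.5431, 0.1347, 0.1278]
eef_rot: [3.139, -0.006, 2.714]
contact_force: [-1.6, -0.5, 2.3]
grip_width: 0.0188
now th 79.89 r 49.94 z 0.1278
-4 [ 3.4 -0.7]
-8 [ 6.8 -1.6]
t 18.65 Fopen(tangential, resisting closing) 1.5 Frad -0.7
```

```bash

python3 -m creep '[[[1,-0.1,0,0,0,0],[2,-0.3,0,0,0,0],[3,-0.5,0,0,0,0],[4,-0.8,0,0,0,0],[5,-1.1,0,0,0,0],[6,-1.4,0,0,0,0],[6.8,-1.6,0,0,0,0],[6.8,-1.6,0,0,0,0]]]' 255
python3 calc.py '[-4,-8]'
```

```text
time_s: 19.32
tcp_pos: [0.5501, 0.1329, 0.1278]
eef_rot: [3.14, -0.006, 2.714]
contact_force: [-2.8, -2.0, 2.9]
grip_width: 0.0183
now th 71.61 r 49.94 z 0.1278
-4 [ 3.3 -1.2]
-8 [ 6.5 -2.6]
t 19.3167 Fopen(tangential, resisting closing) 2.1 Frad -2.8
```

```bash

python3 -m creep '[[[1,-0.3,0,0,0,0],[2,-0.6,0,0,0,0],[3,-1,0,0,0,0],[4,-1.4,0,0,0,0],[5,-1.8,0,0,0,0],[5.8,-2.2,0,0,0,0],[6.6,-2.6,0,0,0,0],[6.6,-2.6,0,0,0,0]]]' 255
python3 calc.py '[-4,-8]'
```

```text
time_s: 19.98
tcp_pos: [0.5568, 0.1301, 0.1278]
eef_rot: [3.14, -0.006, 2.713]
contact_force: [-3.3, -1.7, 4.7]
grip_width: 0.0188
now th 63.19 r 49.98 z 0.1278
-4 [ 3.1 -1.7]
-8 [ 6.  -3.6]
t 19.9833 Fopen(tangential, resisting closing) 2.2 Frad -3.0
```

```bash

python3 -m creep '[[[0.9,-0.5,0,0,0,0],[1.8,-1,0,0,0,0],[2.7,-1.5,0,0,0,0],[3.6,-2,0,0,0,0],[4.5,-2.6,0,0,0,0],[5.3,-3.1,0,0,0,0],[6.1,-3.6,0,0,0,0],[6.1,-3.6,0,0,0,0]]]' 255
python3 calc.py '[-4,-8]'
```

```text
time_s: 20.65
tcp_pos: [0.5631, 0.1263, 0.1278]
eef_rot: [3.14, -0.006, 2.713]
contact_force: [-3.1, -1.9, 5.0]
grip_width: 0.0185
now th 54.82 r 49.97 z 0.1278
-4 [ 2.8 -2.1]
-8 [ 5.4 -4.4]
t 20.65 Fopen(tangential, resisting closing) 1.4 Frad -3.4
```

```bash

python3 -m creep '[[[0.8,-0.6,0,0,0,0],[1.6,-1.2,0,0,0,0],[2.4,-1.8,0,0,0,0],[3.2,-2.5,0,0,0,0],[4,-3.1,0,0,0,0],[4.8,-3.8,0,0,0,0],[5.5,-4.4,0,0,0,0],[5.5,-4.4,0,0,0,0]]]' 255
python3 calc.py '[-4,-8]'
```

```text
time_s: 21.32
tcp_pos: [0.5687, 0.1217, 0.1278]
eef_rot: [3.14, -0.006, 2.713]
contact_force: [-5.3, -2.7, 4.8]
grip_width: 0.0185
now th 46.54 r 49.94 z 0.1278
-4 [ 2.5 -2.4]
-8 [ 4.8 -5.1]
t 21.3167 Fopen(tangential, resisting closing) 2.0 Frad -5.6
```

```bash

python3 -m creep '[[[0.7,-0.7,0,0,0,0],[1.4,-1.4,0,0,0,0],[2.1,-2.1,0,0,0,0],[2.8,-2.9,0,0,0,0],[3.5,-3.6,0,0,0,0],[4.2,-4.3,0,0,0,0],[4.9,-5.1,0,0,0,0],[4.9,-5.1,0,0,0,0]]]' 255
python3 calc.py '[-4,-8]'
```

```text
time_s: 21.98
tcp_pos: [0.5735, 0.1164, 0.1278]
eef_rot: [3.14, -0.006, 2.713]
contact_force: [-4.7, -2.2, 4.8]
grip_width: 0.0192
now th 38.28 r 49.95 z 0.1278
-4 [ 2.1 -2.8]
-8 [ 4.  -5.7]
t 21.9833 Fopen(tangential, resisting closing) 1.1 Frad -5.1
```

```bash

python3 -m creep '[[[0.6,-0.8,0,0,0,0],[1.2,-1.6,0,0,0,0],[1.8,-2.4,0,0,0,0],[2.4,-3.3,0,0,0,0],[3,-4.1,0,0,0,0],[3.6,-4.9,0,0,0,0],[4.1,-5.7,0,0,0,0],[4.1,-5.7,0,0,0,0]]]' 255
python3 calc.py '[-4,-8]'
```

```text
time_s: 22.65
tcp_pos: [0.5774, 0.1107, 0.1278]
eef_rot: [3.14, -0.007, 2.713]
contact_force: [-6.0, -0.7, 6.2]
grip_width: 0.0186
now th 30.31 r 49.94 z 0.1278
-4 [ 1.7 -3. ]
-8 [ 3.1 -6.2]
t 22.65 Fopen(tangential, resisting closing) 2.5 Frad -5.5
```

```bash

python3 -m creep '[[[0.4,-0.9,0,0,0,0],[0.8,-1.8,0,0,0,0],[1.3,-2.7,0,0,0,0],[1.7,-3.6,0,0,0,0],[2.1,-4.5,0,0,0,0],[2.5,-5.4,0,0,0,0],[2.9,-6.2,0,0,0,0],[2.9,-6.2,0,0,0,0]]]' 255
python3 calc.py '[-4,-8]'
```

```text
time_s: 23.32
tcp_pos: [0.5805, 0.1044, 0.1278]
eef_rot: [3.14, -0.006, 2.713]
contact_force: [-4.4, 0.5, 4.5]
grip_width: 0.0186
now th 22.26 r 49.89 z 0.1278
-4 [ 1.3 -3.2]
-8 [ 2.3 -6.6]
t 23.3167 Fopen(tangential, resisting closing) 2.1 Frad -3.9
```

```bash

python3 -m creep '[[[0.3,-0.9,0,0,0,0],[0.7,-1.8,0,0,0,0],[1,-2.8,0,0,0,0],[1.3,-3.8,0,0,0,0],[1.6,-4.8,0,0,0,0],[1.9,-5.8,0,0,0,0],[2.1,-6.6,0,0,0,0],[2.1,-6.6,0,0,0,0]]]' 255
python3 calc.py '[-4,-8]'
```

```text
time_s: 23.98
tcp_pos: [0.5827, 0.0976, 0.1278]
eef_rot: [3.14, -0.006, 2.713]
contact_force: [-3.9, 1.6, 2.8]
grip_width: 0.019
now th 14.02 r 49.9 z 0.1278
-4 [ 0.8 -3.4]
-8 [ 1.3 -6.8]
t 23.9833 Fopen(tangential, resisting closing) 2.5 Frad -3.4
```

```bash

python3 -m creep '[[[0.2,-0.9,0,0,0,0],[0.4,-1.9,0,0,0,0],[0.6,-2.9,0,0,0,0],[0.8,-3.9,0,0,0,0],[1,-4.9,0,0,0,0],[1.1,-5.9,0,0,0,0],[1.2,-6.9,0,0,0,0],[1.2,-6.9,0,0,0,0]]]' 255
python3 calc.py '[-4,-8]'
```

```text
time_s: 24.65
tcp_pos: [0.5839, 0.0905, 0.1278]
eef_rot: [3.14, -0.006, 2.713]
contact_force: [-4.5, 1.7, 3.6]
grip_width: 0.0183
now th 5.73 r 49.89 z 0.1278
-4 [ 0.3 -3.5]
-8 [ 0.3 -7. ]
t 24.65 Fopen(tangential, resisting closing) 2.1 Frad -4.3
```

```bash

python3 -m creep '[[[0,-1,0,0,0,0],[0.1,-2,0,0,0,0],[0.2,-3,0,0,0,0],[0.2,-4,0,0,0,0],[0.2,-5,0,0,0,0],[0.2,-6,0,0,0,0],[0.2,-7,0,0,0,0],[0.2,-7,0,0,0,0]]]' 255
python3 calc.py '[-4,-8]'
```

```text
time_s: 25.32
tcp_pos: [0.5842, 0.0832, 0.1278]
eef_rot: [3.14, -0.006, 2.713]
contact_force: [-3.7, 1.2, 2.9]
grip_width: 0.0184
now th -2.59 r 49.92 z 0.1278
-4 [-0.2 -3.5]
-8 [-0.7 -6.9]
t 25.3167 Fopen(tangential, resisting closing) 1.0 Frad -3.7
```

```bash

python3 -m creep '[[[0,-1,0,0,0,0],[-0.1,-2,0,0,0,0],[-0.2,-3,0,0,0,0],[-0.3,-4,0,0,0,0],[-0.4,-5,0,0,0,0],[-0.6,-6,0,0,0,0],[-0.7,-6.9,0,0,0,0],[-0.7,-6.9,0,0,0,0]]]' 255
python3 calc.py '[-4,-8]'
```

```text
time_s: 25.98
tcp_pos: [0.5839, 0.0807, 0.1278]
eef_rot: [3.133, -0.007, 2.713]
contact_force: [0.5, 19.1, 1.8]
grip_width: 0.0188
now th -5.55 r 49.87 z 0.1278
-4 [-0.3 -3.5]
-8 [-1.  -6.9]
t 25.9833 Fopen(tangential, resisting closing) 19.0 Frad -1.3
```

The stop shows up as 19 N after about 388° of closing. I'll confirm it with a slightly longer push.

```bash

python3 -m creep '[[[0,-1,0,0,0,0],[-0.1,-2,0,0,0,0],[-0.2,-3,0,0,0,0],[-0.3,-4,0,0,0,0],[-0.4,-5,0,0,0,0],[-0.4,-5,0,0,0,0],[-0.4,-5,0,0,0,0],[-0.4,-5,0,0,0,0]]]' 255
python3 calc.py '[0,2]'
python3 -m creep '[[[0,0,0,0,0,0],[0,0,0,0,0,0],[0,0,0,0,0,0],[0,0,0,0,0,0],[0,0,0,0,0,0],[0,0,0,0,0,0],[0,0,0,0,0,0],[0,0,0,0,0,0]]]' 255
python3 calc.py '[0,2]'
python3 - <<'E'
from h import *
f=robot.grab_frame("wrist"); cv2.imwrite("pics/w4.png",f["frame"][:,:,::-1])
np.savez("stop.npz",im=f["frame"],K=f["intrinsics"],T=f["T"])
E
```

```text
time_s: 26.65
tcp_pos: [0.5839, 0.0806, 0.1278]
eef_rot: [3.125, -0.009, 2.714]
contact_force: [0.5, 22.2, 1.4]
grip_width: 0.0186
now th -5.68 r 49.85 z 0.1278
0 [ 0.1 -0. ]
2 [0.3 1.7]
t 26.65 Fopen(tangential, resisting closing) 22.2 Frad -1.7
time_s: 27.32
tcp_pos: [0.584, 0.081, 0.1278]
eef_rot: [3.124, -0.009, 2.714]
contact_force: [-1.8, 7.2, 2.7]
grip_width: 0.0184
now th -5.16 r 49.86 z 0.1278
0 [ 0.1 -0. ]
2 [0.3 1.7]
t 27.3167 Fopen(tangential, resisting closing) 7.0 Frad -2.5
```

View pics/w4.png

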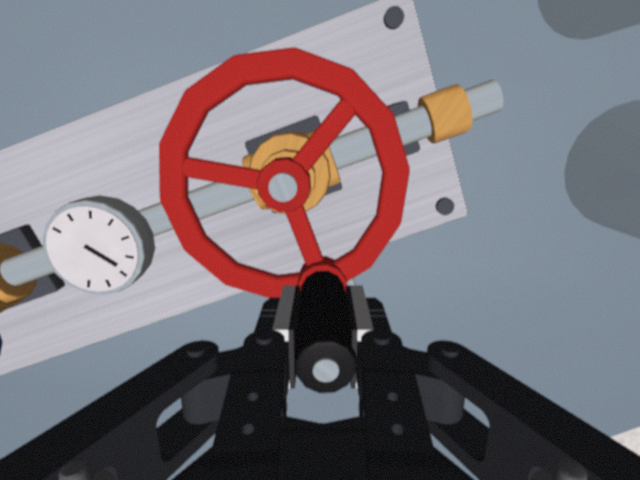

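Full stop confirmed: pushing 5 mm further moved the wheel only 0.1°. The handle top is still between the pads at (326,370). Next I'll open 720°, levelling the tool tilt on the way.

```bash
cat > g.py <<'E'
from h import *
from scipy.spatial.transform import Rotation as Ro
C=np.array([.5343,.0855])
s=robot.sense(); Rm=Ro.from_euler('xyz',s["eef_rot"]); 
g=s["tcp_pos"]-.019*Rm.as_matrix()[:,2]; v=g[:2]-C
print("grasp",g.round(4),"ang",np.degrees(np.arctan2(v[1],v[0])).round(2),"r",np.hypot(*v).round(4))
print("levelling rotvec",(Ro.from_euler('xyz',[np.pi,0,2.714])*Rm.inv()).as_rotvec().round(4), "level tcp shift mm",((g[:2]-s["tcp_pos"][:2])*1e3).round(1))
E
python3 g.py; python3 calc.py '[5,16,30,45,60,75,90,105,117,122]'
```

```text
grasp [0.584  0.0806 0.1468] ang -5.59 r 0.0499
levelling rotvec [-0.0198 -0.0011  0.0004] level tcp shift mm [ 0.  -0.4]
now th -5.16 r 49.87 z 0.1278
5 [0.3 4.3]
16 [-0.6 13.9]
30 [-4.3 25.5]
45 [-11.3  36.5]
60 [-20.9  45.4]
75 [-32.4  51.4]
90 [-45.2  54.3]
105 [-58.2  53.7]
117 [-68.3  50.9]
122 [-72.2  49.1]
t 27.3667 Fopen(tangential, resisting closing) 6.7 Frad -2.3
```

```bash

python3 -m creep '[[[0.3,4.3,0,-0.01,0,0],[-0.6,13.9,0,-0.02,-0.001,0],[-4.3,25.5,0,-0.02,-0.001,0],[-11.3,36.5,0,-0.02,-0.001,0],[-20.9,45.4,0,-0.02,-0.001,0],[-32.4,51.4,0,-0.02,-0.001,0],[-45.2,54.3,0,-0.02,-0.001,0],[-54.4,54,0,-0.02,-0.001,0]]]' 255
python3 g.py; python3 calc.py '[5,16,30,45,60,75,90,100]'
```

```text
time_s: 28.03
tcp_pos: [0.529, 0.1354, 0.1279]
eef_rot: [-3.141, 0.002, 2.715]
contact_force: [5.1, -6.0, -2.7]
grip_width: 0.0184
grasp [0.529  0.1354 0.1469] ang 96.12 r 0.0502
levelling rotvec [ 0.0012  0.0018 -0.0006] level tcp shift mm [-0.  0.]
now th 96.08 r 50.16 z 0.1279
5 [-4.3 -0.8]
16 [-13.5  -3.5]
30 [-24.1  -9.5]
45 [-33.6 -18.5]
60 [-40.4 -29.6]
75 [-44.1 -42.1]
90 [-44.4 -55.2]
100 [-42.7 -63.7]
t 28.0333 Fopen(tangential, resisting closing) -4.4 Frad -6.5
```

```bash

python3 -m creep '[[[-4.3,-0.8,0,0,0,0],[-13.5,-3.5,0,0,0,0],[-24.1,-9.5,0,0,0,0],[-33.6,-18.5,0,0,0,0],[-40.4,-29.6,0,0,0,0],[-44.1,-42.1,0,0,0,0],[-44.4,-55.2,0,0,0,0],[-42.7,-63.7,0,0,0,0]]]' 255
python3 g.py; python3 calc.py '[5,16,30,45,60,75,90,100]'
```

```text
time_s: 28.7
tcp_pos: [0.4858, 0.0724, 0.1279]
eef_rot: [3.14, 0.002, 2.715]
contact_force: [1.9, 4.2, -0.5]
grip_width: 0.0187
grasp [0.4857 0.0724 0.1469] ang -164.9 r 0.0503
levelling rotvec [-0.0007  0.0029 -0.0006] level tcp shift mm [-0.1 -0. ]
now th -164.89 r 50.26 z 0.1279
5 [ 1.6 -4.1]
16 [  5.7 -12.7]
30 [ 13.2 -22.3]
45 [ 23.6 -30.3]
60 [ 35.7 -35.2]
75 [ 48.6 -36.9]
90 [ 61.5 -35.2]
100 [ 69.7 -32.2]
t 28.7 Fopen(tangential, resisting closing) -3.5 Frad -2.9
```

```bash

python3 -m creep '[[[1.6,-4.1,0,0,0,0],[5.7,-12.7,0,0,0,0],[13.2,-22.3,0,0,0,0],[23.6,-30.3,0,0,0,0],[35.7,-35.2,0,0,0,0],[48.6,-36.9,0,0,0,0],[61.5,-35.2,0,0,0,0],[69.7,-32.2,0,0,0,0]]]' 255
python3 g.py; python3 calc.py '[5,16,30,45,60,75,90,100]'
```

```text
time_s: 29.37
tcp_pos: [0.5564, 0.0404, 0.1277]
eef_rot: [3.139, 0.0, 2.714]
contact_force: [-6.8, 5.7, 7.8]
grip_width: 0.0184
grasp [0.5564 0.0404 0.1467] ang -63.95 r 0.0502
levelling rotvec [-0.0022  0.0012  0.0002] level tcp shift mm [-0. -0.]
now th -63.9 r 50.21 z 0.1277
5 [3.7 2.3]
16 [11.4  8. ]
30 [19.4 17.2]
45 [25.2 28.9]
60 [27.8 41.7]
75 [27.  54.7]
90 [22.8 67.1]
100 [18.3 74.5]
t 29.3667 Fopen(tangential, resisting closing) -3.6 Frad -8.1
```

```bash

python3 -m creep '[[[3.7,2.3,0,0,0,0],[11.4,8,0,0,0,0],[19.4,17.2,0,0,0,0],[25.2,28.9,0,0,0,0],[27.8,41.7,0,0,0,0],[27,54.7,0,0,0,0],[22.8,67.1,0,0,0,0],[18.3,74.5,0,0,0,0]]]' 255
python3 g.py; python3 calc.py '[5,16,30,45,60,75,90,100]'
```

```text
time_s: 30.03
tcp_pos: [0.5754, 0.114, 0.1278]
eef_rot: [-3.141, 0.001, 2.714]
contact_force: [-3.0, -6.4, 5.1]
grip_width: 0.0187
grasp [0.5753 0.114  0.1468] ang 34.77 r 0.05
levelling rotvec [ 0.0006  0.0008 -0.0002] level tcp shift mm [-0.  0.]
now th 34.74 r 49.98 z 0.1278
5 [-2.6  3.5]
16 [-9.4 10.2]
30 [-19.7  16.7]
45 [-32.2  20.7]
60 [-45.2  21.3]
75 [-58.   18.6]
90 [-69.6  12.6]
100 [-76.3   7. ]
t 30.0333 Fopen(tangential, resisting closing) -3.6 Frad -6.1
```

Total opened so far is about 400°, and 320° remains.

```bash

python3 -m creep '[[[-2.6,3.5,0,0,0,0],[-9.4,10.2,0,0,0,0],[-19.7,16.7,0,0,0,0],[-32.2,20.7,0,0,0,0],[-45.2,21.3,0,0,0,0],[-58,18.6,0,0,0,0],[-69.6,12.6,0,0,0,0],[-76.3,7,0,0,0,0]]]' 255
python3 g.py; python3 calc.py '[5,16,30,45,60,75,90,100]'
```

```text
time_s: 30.7
tcp_pos: [0.499, 0.1212, 0.1279]
eef_rot: [3.141, 0.002, 2.715]
contact_force: [3.6, 1.2, -2.8]
grip_width: 0.019
grasp [0.499  0.1212 0.1469] ang 134.71 r 0.0502
levelling rotvec [ 0.0002  0.0027 -0.0007] level tcp shift mm [-0.1  0. ]
now th 134.67 r 50.15 z 0.1279
5 [-2.9 -3.3]
16 [ -8.3 -11.2]
30 [-13.  -22.4]
45 [-14.7 -35.4]
60 [-13.1 -48.3]
75 [ -8.2 -60.4]
90 [ -0.3 -70.8]
100 [  6.3 -76.5]
t 30.7 Fopen(tangential, resisting closing) -3.5 Frad -1.7
```

```bash

python3 -m creep '[[[-2.9,-3.3,0,0,0,0],[-8.3,-11.2,0,0,0,0],[-13,-22.4,0,0,0,0],[-14.7,-35.4,0,0,0,0],[-13.1,-48.3,0,0,0,0],[-8.2,-60.4,0,0,0,0],[-0.3,-70.8,0,0,0,0],[6.3,-76.5,0,0,0,0]]]' 255
python3 g.py; python3 calc.py '[5,16,30,45,60,75,90,100]'
```

```text
time_s: 31.37
tcp_pos: [0.5056, 0.0441, 0.1278]
eef_rot: [3.139, 0.002, 2.713]
contact_force: [2.9, 8.4, 1.4]
grip_width: 0.0186
grasp [0.5056 0.0441 0.1468] ang -124.74 r 0.0504
levelling rotvec [-0.0019  0.0025  0.0006] level tcp shift mm [-0. -0.]
now th -124.71 r 50.36 z 0.1278
5 [ 3.9 -2. ]
16 [12.6 -6. ]
30 [24.6 -8.4]
45 [37.6 -7.8]
60 [50.  -3.8]
75 [61.   3.3]
90 [69.8 12.9]
100 [74.1 20.5]
t 31.3667 Fopen(tangential, resisting closing) -2.4 Frad -8.6
```

```bash

python3 -m creep '[[[3.9,-2,0,0,0,0],[12.6,-6,0,0,0,0],[24.6,-8.4,0,0,0,0],[37.6,-7.8,0,0,0,0],[50,-3.8,0,0,0,0],[61,3.3,0,0,0,0],[69.8,12.9,0,0,0,0],[74.1,20.5,0,0,0,0]]]' 255
python3 g.py; python3 calc.py '[-20,-16,-12,-9,-7,-5.5]' abs
```

```text
time_s: 32.03
tcp_pos: [0.5793, 0.0638, 0.1278]
eef_rot: [3.141, -0.001, 2.713]
contact_force: [-5.6, -1.4, 6.8]
grip_width: 0.0184
grasp [0.5793 0.0638 0.1468] ang -25.73 r 0.05
levelling rotvec [-0.001  -0.0007  0.001 ] level tcp shift mm [ 0. -0.]
now th -25.71 r 49.98 z 0.1278
-20 [2.  4.6]
-16 [3.  7.9]
-12 [ 3.9 11.3]
-9 [ 4.4 13.9]
-7 [ 4.6 15.6]
-5.5 [ 4.7 16.9]
t 32.0333 Fopen(tangential, resisting closing) -3.7 Frad -4.5
```

```bash

python3 -m creep '[[[1.5,3,0,0,0,0],[2.5,6.5,0,0,0,0],[3.5,10,0,0,0,0],[4.2,13,0,0,0,0],[4.5,15,0,0,0,0],[4.6,16.3,0,0,0,0],[4.6,16.3,0,0,0,0],[4.6,16.3,0,0,0,0]]]' 255
python3 g.py; python3 calc.py '[-5.5,-5.3]' abs
python3 - <<'E'
from h import *
f=robot.grab_frame("wrist"); cv2.imwrite("pics/w5.png",f["frame"][:,:,::-1])
n=np.load("stop.npz"); a={"T":n["T"],"intrinsics":n["K"],"frame":n["im"]}
def mk(f):
    im=f["frame"].astype(int); r,g,b=im[...,0],im[...,1],im[...,2]; return ((r>90)&(r>1.8*g)&(r>1.8*b))
for q in(a,f):
    C=np.array([.5343,.0855]); m=mk(q); ang=[]
    vs,us=np.nonzero(m)
    P=np.array([plane(q,u,v,.104)[:2] for u,v in zip(us,vs)]); d=P-C; r=np.hypot(*d.T); k=(r>.022)&(r<.04)
    t=np.degrees(np.arctan2(d[k,1],d[k,0]))
    for c in(115,-125): 
        e=(t-c+180)%360-180; e=e[abs(e)<30]; print(c,len(e),round(c+np.mean(e),2))
E
```

```text
time_s: 32.7
tcp_pos: [0.5839, 0.0801, 0.1278]
eef_rot: [3.141, -0.001, 2.713]
contact_force: [-2.0, -0.9, 4.0]
grip_width: 0.0187
grasp [0.5839 0.08   0.1468] ang -6.29 r 0.0499
levelling rotvec [-0.001  -0.0008  0.0009] level tcp shift mm [ 0. -0.]
now th -6.27 r 49.87 z 0.1278
-5.5 [0.2 0.7]
-5.3 [0.2 0.8]
t 32.7 Fopen(tangential, resisting closing) -1.1 Frad -1.9
115 870 116.76
-125 784 -125.05
115 879 115.28
-125 783 -126.48
```

View pics/w5.png

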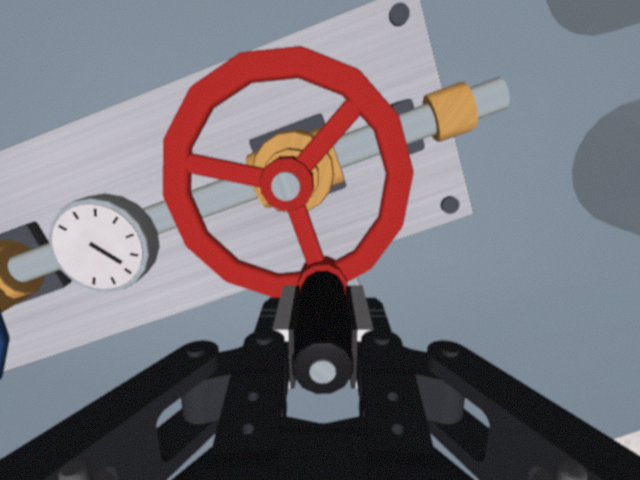

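The picture matches the stop view: same wheel pose, handle top at (322,371) between the pads. The spokes read about 1.4° short and the TCP about 0.8° short, so I'll trim about 1.2°.

```bash

python3 -m creep '[[[0,0.3,0,0,0,0],[0.1,0.6,0,0,0,0],[0.1,0.9,0,0,0,0],[0.1,1.1,0,0,0,0],[0.1,1.1,0,0,0,0],[0.1,1.1,0,0,0,0],[0.1,1.1,0,0,0,0],[0.1,1.1,0,0,0,0]]]' 255
python3 -m creep '[[[0,0,0,0,0,0],[0,0,0,0,0,0],[0,0,0,0,0,0],[0,0,0,0,0,0],[0,0,0,0,0,0],[0,0,0,0,0,0],[0,0,0,0,0,0],[0,0,0,0,0,0]]]' 255
python3 g.py; python3 calc.py '[-5.5]' abs
python3 - <<'E'
from h import *
f=robot.grab_frame("wrist"); 
n=np.load("stop.npz"); a={"T":n["T"],"intrinsics":n["K"],"frame":n["im"]}
for q in(a,f):
    C=np.array([.5343,.0855]); im=q["frame"].astype(int); m=(im[...,0]>90)&(im[...,0]>1.8*im[...,1])&(im[...,0]>1.8*im[...,2])
    vs,us=np.nonzero(m)
    P=np.array([plane(q,u,v,.104)[:2] for u,v in zip(us,vs)]); d=P-C; r=np.hypot(*d.T); k=(r>.022)&(r<.04)
    t=np.degrees(np.arctan2(d[k,1],d[k,0]))
    for c in(115,-125): 
        e=(t-c+180)%360-180; e=e[abs(e)<30]; print(c,len(e),round(c+np.mean(e),2))
for k in("scene","top"):
    cv2.imwrite(f"pics/{k}9.png",robot.grab_frame(k)["frame"][:,:,::-1])
print(robot.sense()["dq"])
E
```

```text
time_s: 33.42
tcp_pos: [0.584, 0.0811, 0.1278]
eef_rot: [3.141, -0.001, 2.713]
contact_force: [-2.4, -2.1, 3.7]
grip_width: 0.0188
time_s: 34.08
tcp_pos: [0.584, 0.0811, 0.1278]
eef_rot: [3.141, -0.001, 2.713]
contact_force: [-2.6, -2.3, 4.3]
grip_width: 0.0185
grasp [0.584  0.0811 0.1468] ang -5.05 r 0.0499
levelling rotvec [-0.001  -0.0008  0.0009] level tcp shift mm [ 0. -0.]
now th -5.03 r 49.89 z 0.1278
-5.5 [ 0.1 -0.4]
t 34.0833 Fopen(tangential, resisting closing) -2.5 Frad -2.4
115 870 116.76
-125 784 -125.05
115 885 116.56
-125 781 -125.25
[-0.00178398  0.00056374  0.00109253  0.00053859 -0.00026225 -0.00015918]
```

View pics/scene9.png

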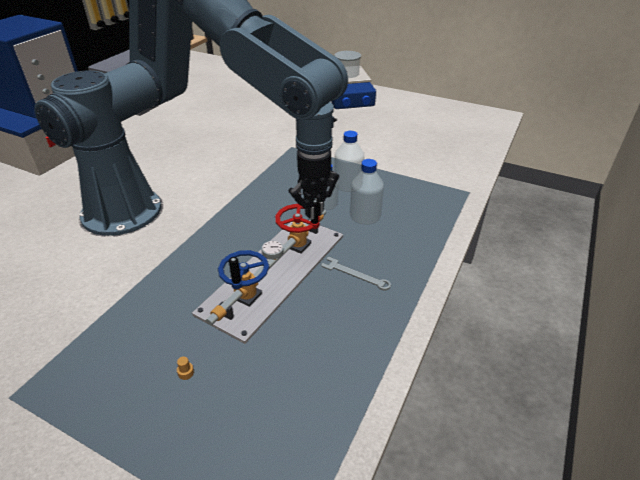

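View pics/top9.png

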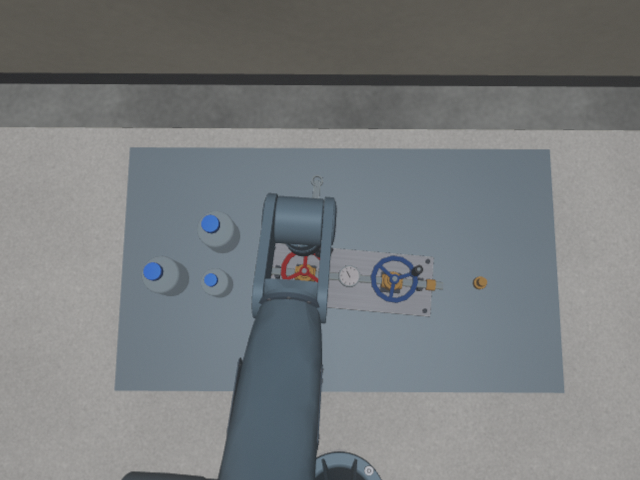

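The bottles, wrench (scene 357,273), fitting (184,367) and blue handle (scene 235,270; top 417,271) all stand where they were. The gripper is still on the red handle and the wheel is at rest, so I'll hand in.

```bash
python3 -c "
from bench import robot
print(robot.hand_in())"
```

```text
the job is handed in; nothing more can be done
None
```

I closed the red valve to its stop, opened it two full turns, and handed in at about 34 s with the gripper still holding the handle and the wheel at rest.

- **Closing:** I gripped the handle and turned it clockwise about 388°. Tangential force then jumped from about 2 N to 19 N. A second push of 5 mm (22 N) moved the wheel only 0.1°, which confirms the stop.
- **Opening:** I then turned it back 720°, summed over the moves.
- **Final angle:** The last two checks differ slightly. The spokes in the wrist camera are 0.2° short of the stop picture, and the gripper position is about 0.5° past it. The position readings at the stop themselves varied by a few tenths of a degree under load.
- **Grip:** The finger opening was 18.5 mm on the 20 mm handle at the end, and remaining forces were under 6 N.
- **Rest of the scene:** By eye in the last pictures, the blue wheel, bottle, wrench and brass fitting were where they started. The arm hid part of the wrench in the top view and most of the small bottle in the scene view, but the other view showed each of them.

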